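Put the drying stand back together

TASK

Put the bottle-drying stand back together: set the spice jar that was left on its wooden base upright on the worktop, and press each of the two wooden posts upright and fully home into the hole in the base that fits it. Leave everything else on the worktop standing where it is.

Things in the scene. Friction and masses are not known exactly. Their poses are not given: they have to be found in the camera images.
- stand: the drying stand's base: a brown wooden block 180 x 80 mm, its top 40 mm above the worktop, held fast to the worktop by rubber suction feet. Origin at the centre of its underside on the worktop, x along the 180 mm length, z up. Two round blind holes with sharp unchamfered rims in its top, 90 mm apart on its long centre line, both 28 mm deep (their floors are 12 mm above the worktop)
- wide_hole (a point): centre of the mouth of the wide hole (36 mm diameter), level with the base's top, 45 mm from the base's centre along its -x; takes the stout post
- narrow_hole (a point): centre of the mouth of the narrow hole (24 mm diameter), level with the base's top, 45 mm from the base's centre along its +x; takes the slim post
- stout_post_center (a point): centre, half-way up, of the stout brown wooden post: a round rod 34 mm in diameter and 130 mm long, square-edged flat foot, rounded top with a thin dark ring near it; it stands loose and upright on the worktop at the start, about 90 g. z is its axis, towards the top
- slim_post_center (a point): centre, half-way up, of the slim brown wooden post: a round rod 22 mm in diameter and 160 mm long, square-edged flat foot, rounded top with a thin dark ring near it; it stands loose and upright on the worktop at the start, about 60 g. z is its axis, towards the top
- spice_jar_center (a point): centre, half-way up, of a round spice jar with a black cap, 41 mm in diameter and 105 mm high, about 110 g, standing at the start on top of the stand's base, over or between its holes. z is its axis, up
- pepper_mill: bystander: dark wooden pepper mill, 58 mm in diameter, 170 mm high; origin at the centre of its underside
- mug: bystander: green mug, 95 mm high, within 70 mm of its origin all round with its handle; origin near the middle of its underside
- mustard_jar: bystander: glass jar of mustard with a white lid, 59 mm in diameter, 103 mm high; origin at the centre of its underside
- clip_jar: bystander: glass storage jar with a wire clip lid, 75 x 66 mm, 107 mm high; origin at the centre of its underside
- lemon: bystander: whole lemon, 70 x 76 mm, 64 mm high; origin under its middle on the worktop
- canister_wood_lid: bystander, fixed: tall white canister with a wooden lid at the back right, 81 mm in diameter, 178 mm high; origin at the centre of its underside
- dish_soap: bystander, fixed: green bottle at the front right, 51 x 86 mm, 235 mm high; origin at the centre of its underside
- white_board: bystander, fixed: white cutting board 217 x 294 x 8 mm leaning back against the wall behind the work, its lower edge about 30 mm nearer the robot than its origin, its upper edge 215 mm above the worktop; origin at the middle of its rear face, 294 mm side along y. A fixed oil bottle (61 mm in diameter, 272 mm high) stands in the far left corner, and a high wall runs along the right side at y = -0.475
- kitchen_timer: bystander, fixed: round kitchen timer at the front left, 60 mm in diameter, 48 mm high; origin at the centre of its underside
- tomato_truss: bystander, fixed: cherry tomatoes on a vine at the back, 131 x 173 mm, 65 mm high; origin in the middle of its underside
Mind the look-alikes: they are no part of the job. What is shaped like the part that bears slim_post_center but purple is not meant.

How it is judged (in metres and radians):
At the end, for the whole second after the job is handed in: The stout post stands in the wide hole and the slim post in the narrow hole, each upright (within 0.1 rad), its centre within 9 mm horizontally of the hole's centre and its foot within 4 mm of the hole's floor; the spice jar stands upright (within 0.1 rad) on the worktop itself (horizontal distance between stout_post_center and wide_hole below 0.009 m and height (world z) of stout_post_center below 0.081 m and angle between each of stout_post_center, slim_post_center, spice_jar_center's own z axis and vertical below 0.1 rad and horizontal distance between slim_post_center and narrow_hole below 0.009 m and height (world z) of slim_post_center below 0.096 m and height (world z) of spice_jar_center between 0.045 and 0.06 m); the robot touches nothing.
It fails at once if a bystander (pepper mill, mug, mustard jar, clip jar or lemon) is moved more than 4 cm (distance of any of pepper_mill, mug, mustard_jar, clip_jar, lemon from where it was at the start of the episode above 0.04 m).
It also fails if it takes over 72 s, if anything falls off the work surface, if the arm or the gripper's body presses on something with over 40 N, if the wrist force passes 120 N, or if a joint passes its speed limit or range.

ROBOT

A 6-joint arm with a two-finger parallel gripper is mounted at the origin on a cart in front of the work surface, level with it; the furniture and walls round the work are solid. World frame = base frame: x ahead of the robot, y to its left, z up, the work surface at z = 0. Lengths are in m, angles in degrees, forces in N, time in s.
With the tool pointing down it reaches from about 0.4 to 0.825 m from the base axis. Payload 7 kg.
Tool frame: the origin (TCP) lies on the centre line of the jaws, within the pads' length; the fingertips stand 19 mm ahead of it and the grasp point (between the pads) is the TCP; z points along the fingers, y is the line along which they close (so a half turn about z gives the same grasp; the last joint's range is limited). The gripper opens to 88 mm and grips with 3 to 60 N. Pads are 19 mm wide; open, the fingers measure 130 mm over their backs; the gripper's body (78 mm by 193 mm) begins 47 mm behind the grasp point.
Start: joints at [90.705, 20.546, 0.682, 0, -70.136, -16.507], TCP at [0.184, 0.649, 0.246] pointing down, gripper open.
Joint ranges: [-176.03, 176.03], [-82.01, 121.73], [-58.28, 71.71], [-173.87, 95.51], [-174.79, -0.11], [-173.66, 173.66]. Speed limits (degrees/s): [136.94, 136.94, 172.46, 180, 180, 180].

INTERFACE

Orientations are given as [roll, pitch, yaw] about the fixed x, y, z axes, in that order (R = Rz(yaw) Ry(pitch) Rx(roll)).
In Python, from plant import * gives the robot as it stands. The module is installed in compiled form; this text tells all that it offers.
- The arm moves only by the tool play_rows, never from a script. Its argument "deltas" is a list of rows, each a list of 6 numbers: the shift along the world's x, y, z scaled (see below), then the turn, a rotation vector about the world's x, y, z scaled (see below). A call has 1 to 10 rows; each row shifts and turns the commanded pose from where the row before left it; what a row does not reach is not made up. The controller multiplies each number of a shift by 800 mm and each number of a turn by 180 degrees. A row lasts 1/10 s, in which the tool goes at most 50 mm and 8.59 degrees, less where a joint would pass 70% of its speed; a pose out of reach is approached as far as the arm can. A call with a number of a shift or a turn outside -1 to 1 is refused whole. A call with a gripper value outside its range is refused whole. "gripper" is the gripper command: -1 is shut, 1 is fully open, values between are in proportion, set as the call begins (left out, the last holds). The fingers move at their own pace and stop on an object; the grip force is fixed at half the most. Time passes only in rows, so rows that do not move let the fingers close. It gives the time, the measured TCP pose, the force, the opening and the grip force at its end, in the units of the state.
- get_obs(): the state, without advancing time (a new reading comes with each control period).
- snapshot(name): name is "side" or "top" or "wrist"; returns (picture, depth): 400x640x3 uint8, blue, green, red; 400x640 float32, m along the optical axis (not along the pixel's ray), 0 where there is no reading.
- camera_model(name): a dict with "fx", "fy", "cx", "cy" (pixels), "world_to_cam" (4x4, takes a point from world to camera coordinates). Camera axes: x right, y down, z forward; pixel columns grow to the right and rows downward; lengths in m; the calibration is good to about 2 mm. A picture is of the moment at which its call begins: read the wrist's pose just before it. camera_model takes no time and is no camera call; for the wrist camera it gives the pose at the moment of the call.
- close_job(): hands the job in; it is judged then, once.
The state is a dict: "clock": time; "joint_pos": joint angles; "qvel": joint speeds; "tau": joint torques, N m; "tool_pos": TCP position; "orientation": TCP orientation; "force": force on the tool from outside, world axes, zero at the start; "moment": the same for the moment, N m; "opening": finger opening in m; "gripper_force": force on a finger pad.
Only numpy, scipy, OpenCV 4.12 (cv2) and the standard library are available. Lean on these libraries where they do the work, as an engineer would, in place of code of your own. Each camera call takes 0.05 s, during which the arm holds its last target. There are 200 camera calls.

## Working session

There is one attempt and no reset: what is moved stays moved. The work goes in short steps, Python scripts to look and compute and a tool call to move; the robot and the scene stay as the last step left them, time stands still between calls to the robot, and variables do not carry over. Pictures are saved under pics/ and viewed, at most 10 in all, crops included, and the job is handed in when it is done.

Besides the shell and the picture viewer there is one more tool, called after "Call:" by a JSON object that holds its "op" and its "data". play_rows: Moves the arm, as the interface text tells. Its arguments: {"type":"object","properties":{"deltas":{"type":"array","items":{"type":"array","items":{"type":"number","minimum":-1,"maximum":1}}},"gripper":{"type":"number"}},"required":["deltas"]}

```bash
mkdir -p pics; cat > h.py <<'E'
from plant import *
import numpy as np, cv2
def cloud(name):
    m=camera_model(name); im,d=snapshot(name)
    T=np.linalg.inv(m["world_to_cam"]); v,u=np.mgrid[0:400,0:640]
    P=np.stack([(u-m["cx"])/m["fx"]*d,(v-m["cy"])/m["fy"]*d,d,np.ones_like(d)],-1)@T.T
    P=P[...,:3]; P[d<=0]=np.nan
    return im,P,m
E
python3 - <<'E'
from h import *
print(get_obs())
a=[]
for n in("top","side"):
    im,P,m=cloud(n); np.savez(n+".npz",im=im,P=P,w=m["world_to_cam"],k=[m["fx"],m["fy"],m["cx"],m["cy"]])
    cv2.imwrite(f"pics/{n}.png",im); print(n,np.linalg.inv(m["world_to_cam"])[:3],m["fx"])
E
```

```text
{'clock': 0.0, 'joint_pos': array([ 9.07041126e+01,  2.05924394e+01,  6.35458318e-01, -2.15925791e-02,
       -7.01345425e+01, -1.65069495e+01]), 'qvel': array([ 0.05672269, -0.0491514 ,  0.05023854, -0.03926952,  0.05347363,
       -0.04125936]), 'tau': array([ 2.00795825e-03, -5.82716060e+01,  2.93054152e+01,  6.99746087e+00,
        6.78650526e-03, -1.59403389e-04]), 'tool_pos': array([0.18371042, 0.64906245, 0.24461948]), 'orientation': array([ 1.79906481e+02, -6.54565261e-03, -1.58101852e+01]), 'force': array([-0.30075315, -0.05190473, -0.67653033]), 'moment': array([-0.02399047, -0.0085261 , -0.04213326]), 'gripper_force': 0.0, 'opening': 0.08799275702127181}
top [[ 4.46620078e-02 -9.77743981e-01  2.04992713e-01  2.40446506e-01]
 [-9.99001398e-01 -4.34589593e-02  1.03695019e-02  7.06761653e-03]
 [-1.22994810e-03 -2.05251129e-01 -9.78708568e-01  1.58072136e+00]] 399.12797748855706
side [[-9.99927551e-01  6.63857789e-03 -1.00409897e-02  5.71998140e-01]
 [ 1.20305966e-02  5.23717143e-01 -8.51807266e-01  1.49573744e+00]
 [-3.96150439e-04 -8.51866353e-01 -5.23759067e-01  1.01974672e+00]] 505.2255724727617
```

View pics/top.png

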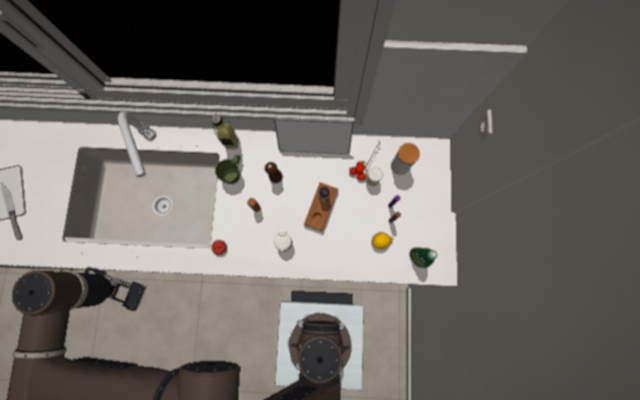

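View pics/side.png

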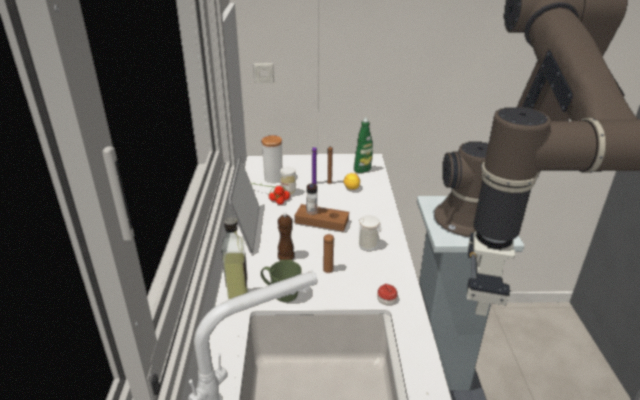

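```bash
python3 - <<'E'
from h import *
t=np.load("top.npz"); s=np.load("side.npz")
im,P=t["im"],t["P"]
def near(P,x,y,r,z0,z1):
    return (np.hypot(P[...,0]-x,P[...,1]-y)<r)&(P[...,2]>z0)&(P[...,2]<z1)
for n,(u,v) in dict(stout=(254,203),slim=(396,215),purple=(394,201),jar=(324,192),hole=(317,215),block=(314,223),mill=(272,170),clip=(283,242),lemon=(382,241),mug=(228,172),must=(374,177),timer=(219,247),soap=(423,257)).items():
    print(n,P[v,u].round(3))
# side blobs
for n,(u,v) in dict(stout=(328,253),slim=(330,165),purple=(314,167),jar=(313,200),hole=(335,216)).items():
    print("s",n,s["P"][v,u].round(3))
hsv=cv2.cvtColor(im,cv2.COLOR_BGR2HSV)
# stand top at z~.04
for nm,d in(("top",t),("side",s)):
    P=d["P"]; m=(abs(P[...,2]-.04)<.008)&(abs(P[...,0]-.58)<.14)&(abs(P[...,1])<.12)
    n,l,st,_=cv2.connectedComponentsWithStats(m.astype(np.uint8)); k=1+st[1:,4].argmax(); q=P[l==k]
    r=cv2.minAreaRect((q[:,:2]*1000).astype(np.float32)); print(nm,len(q),r,cv2.boxPoints(r).round(0).tolist(),q[:,2].mean())
    for x,y,n in((.6,.16,"stout"),(.56,-.165,"slim")):
        pass
a=cv2.resize(t["im"][150:260,205:435],None,fx=3.4,fy=3.4,interpolation=3)
b=cv2.resize(s["im"][140:280,270:410],None,fx=0,fy=0,dsize=(560,560),interpolation=3)[:, :]
cv2.imwrite("pics/ca.png",a[:600,:800]); cv2.imwrite("pics/cb.png",b)
E
```

```text
stout [0.502 0.266 0.134]
slim [ 0.477 -0.253  0.159]
purple [ 0.536 -0.253  0.118]
jar [0.553 0.009 0.146]
hole [0.487 0.033 0.014]
block [0.451 0.043 0.041]
mill [0.626 0.205 0.153]
clip [0.367 0.153 0.1  ]
lemon [ 0.39  -0.218  0.068]
mug [0.648 0.403 0.011]
must [ 0.63  -0.179  0.1  ]
timer [0.342 0.402 0.044]
soap [ 0.331 -0.348  0.165]
s stout [0.512 0.297 0.081]
s slim [ 0.483 -0.248  0.088]
s purple [ 0.546 -0.244  0.082]
s jar [0.553 0.032 0.102]
s hole [0.475 0.014 0.024]
top 667 ((522.2946166992188, 19.329402923583984), (80.0121078491211, 179.85704040527344), 72.37608337402344) [[424.0, 8.0], [596.0, -46.0], [620.0, 30.0], [449.0, 85.0]] 0.04034702186616572
side 627 ((525.3434448242188, 21.496002197265625), (93.01080322265625, 181.94097900390625), 73.080078125) [[425.0, 3.0], [599.0, -49.0], [626.0, 40.0], [452.0, 92.0]] 0.04025534605826819Traceback (most recent call last):
  File "<stdin>", line 20, in <module>
cv2.error: OpenCV(4.12.0) :-1: error: (-5:Bad argument) in function 'resize'
> Overload resolution failed:
>  - argument for resize() given by name ('dsize') and position (2)
>  - argument for resize() given by name ('dsize') and position (2)
```

```bash
python3 - <<'E'
from h import *
t=np.load("top.npz"); s=np.load("side.npz")
c=np.array([.5223,.0193]); a=np.radians(72.376-90); ex=np.array([np.cos(a),np.sin(a)]); ey=np.array([-ex[1],ex[0]])
for nm,d in(("top",t),("side",s)):
    P=d["P"]; q=P[...,:2]-c; X=q@ex;Y=q@ey
    m=(abs(X)<.08)&(abs(Y)<.033)&(P[...,2]<.033)&(P[...,2]>.0)
    x,y=X[m]*1e3,Y[m]*1e3; print(nm,"hole pts",m.sum(),"X",x.min().round(),x.max().round(),"Y",y.min().round(),y.max().round())
    # circle fit
    for n,x,y,R,zl,zh in(("stout",.505,.268,.035,.02,.15),("slim",.477,-.253,.03,.02,.18),("purple",.54,-.25,.025,.02,.18),("jar",.553,.009,.04,.05,.16),("mill",.62,.2,.05,.02,.2),("must",.63,-.18,.05,.02,.12),("clip",.367,.153,.06,.02,.12),("lemon",.39,-.218,.06,.02,.12)):
        g=(np.hypot(P[...,0]-x,P[...,1]-y)<R)&(P[...,2]>zl)&(P[...,2]<zh); p=P[g]
        if len(p)<5: print(n,len(p));continue
        top=p[p[:,2]>p[:,2].max()-.012]
        print(nm,n,len(p),"zmax",p[:,2].max().round(3),"all mid",((p.min(0)+p.max(0))/2)[:2].round(3),"ext",np.ptp(p,0)[:2].round(3),"topmid",((top.min(0)+top.max(0))/2)[:2].round(3),"ext",np.ptp(top,0)[:2].round(3),len(top))
A=cv2.resize(t["im"][150:260,205:435],(782,374),interpolation=3)
B=cv2.resize(s["im"][140:280,265:405],(560,560),interpolation=3)
cv2.imwrite("pics/ca.png",A); cv2.imwrite("pics/cb.png",B)
E
```

```text
top hole pts 70 X -61.0 80.0 Y -32.0 18.0
top stout 117 zmax 0.136 all mid [0.509 0.277] ext [0.033 0.035] topmid [0.51  0.277] ext [0.032 0.033] 60
top slim 76 zmax 0.166 all mid [ 0.482 -0.259] ext [0.02 0.02] topmid [ 0.482 -0.259] ext [0.019 0.018] 27
top purple 76 zmax 0.163 all mid [ 0.542 -0.258] ext [0.019 0.022] topmid [ 0.543 -0.257] ext [0.016 0.021] 26
top jar 147 zmax 0.155 all mid [0.556 0.003] ext [0.04 0.05] topmid [0.556 0.009] ext [0.039 0.037] 71
top mill 243 zmax 0.174 all mid [0.639 0.211] ext [0.048 0.054] topmid [0.636 0.213] ext [0.019 0.012] 11
top must 284 zmax 0.111 all mid [ 0.644 -0.171] ext [0.058 0.078] topmid [ 0.645 -0.183] ext [0.056 0.054] 161
top clip 288 zmax 0.113 all mid [0.371 0.155] ext [0.071 0.064] topmid [0.373 0.157] ext [0.066 0.06 ] 190
top lemon 278 zmax 0.073 all mid [ 0.397 -0.224] ext [0.064 0.082] topmid [ 0.398 -0.216] ext [0.038 0.042] 60
side hole pts 43 X -78.0 59.0 Y -24.0 33.0
side stout 367 zmax 0.135 all mid [0.51  0.283] ext [0.033 0.035] topmid [0.512 0.282] ext [0.03  0.033] 68
side slim 186 zmax 0.162 all mid [ 0.485 -0.256] ext [0.022 0.035] topmid [ 0.486 -0.262] ext [0.019 0.024] 22
side purple 166 zmax 0.166 all mid [ 0.548 -0.25 ] ext [0.02 0.03] topmid [ 0.546 -0.253] ext [0.016 0.023] 13
side jar 338 zmax 0.151 all mid [0.558 0.012] ext [0.039 0.052] topmid [0.558 0.011] ext [0.038 0.049] 78
side mill 569 zmax 0.172 all mid [0.643 0.221] ext [0.048 0.041] topmid [0.641 0.218] ext [0.012 0.018] 14
side must 360 zmax 0.111 all mid [ 0.648 -0.175] ext [0.059 0.079] topmid [ 0.649 -0.181] ext [0.053 0.065] 100
side clip 610 zmax 0.111 all mid [0.373 0.158] ext [0.073 0.075] topmid [0.374 0.16 ] ext [0.07 0.07] 193
side lemon 220 zmax 0.07 all mid [ 0.399 -0.203] ext [0.068 0.064] topmid [ 0.401 -0.211] ext [0.043 0.049] 59
```

View pics/cb.png

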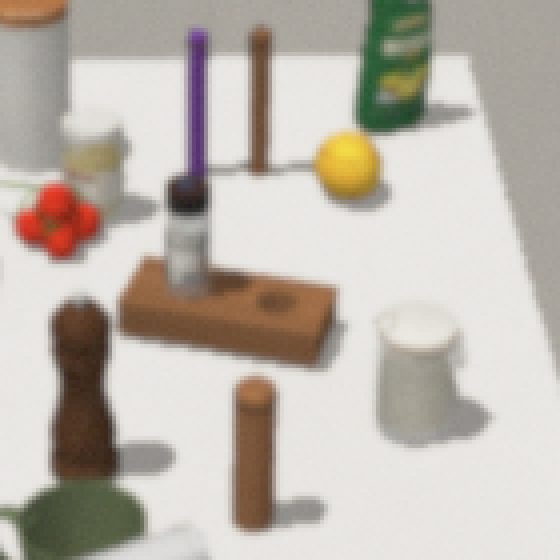

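Side crop: brown slim post at side (330,165), its purple look-alike at (314,167). The stout post is at (328,253), not the pepper mill at (286,238). The jar covers the far hole, and the free near hole measures about 36 mm, so it is the wide one. I choose brown for slim, and the plain ringed rod for stout.

Call:
{"op": "play_rows", "data": {"deltas": [[0, 0, 0.04, 0, 0, 0], [0, 0, 0.035, 0, 0, 0], [0.03, -0.0535, 0, 0, 0, 0], [0.03, -0.0535, 0, 0, 0, 0], [0.03, -0.0535, 0, 0, 0, 0], [0.03, -0.0535, 0, 0, 0, 0], [0.03, -0.0535, 0, 0, 0, 0], [0.03, -0.0535, 0, 0, 0, 0], [0.03, -0.0535, 0, 0, 0, 0], [0.03, -0.0535, 0, 0, 0, 0]], "gripper": 1}}

```text
clock: 1.1
tool_pos: [0.3762, 0.3051, 0.3055]
orientation: [-180.0, 0.0, -15.8]
force: [0.8, 1.2, -0.6]
opening: 0.0879
gripper_force: 0.0
```

Call:
{"op": "play_rows", "data": {"deltas": [[0.03, -0.0535, 0, 0, 0, 0], [0.03, -0.0535, 0, 0, 0, 0], [0.03, -0.0535, 0, 0, 0, 0], [0.03, -0.0535, 0, 0, 0, 0], [0.03, -0.0535, 0, 0, 0, 0], [0.03, -0.0535, 0, 0, 0, 0], [0, 0, 0, 0, 0, 0], [0, 0, 0, 0, 0, 0]]}}

```text
clock: 1.9
tool_pos: [0.5199, 0.0489, 0.3049]
orientation: [180.0, 0.1, -16.0]
force: [0.6, 0.7, 0.5]
opening: 0.0875
gripper_force: 0.0
```

```bash
python3 - <<'E'
from h import *
o=get_obs(); print(o["clock"],o["tool_pos"],o["orientation"])
im,P,m=cloud("wrist"); cv2.imwrite("pics/w1.png",im)
np.savez("w1.npz",im=im,P=P,w=m["world_to_cam"],k=[m["fx"],m["fy"],m["cx"],m["cy"]])
print(np.linalg.inv(m["world_to_cam"])[:3].round(3),m["fx"])
M=(abs(P[...,2]-.04)<.005)&(abs(P[...,0]-.52)<.12)&(abs(P[...,1])<.1)
n,l,st,_=cv2.connectedComponentsWithStats(M.astype(np.uint8)); q=P[l==1+st[1:,4].argmax()]
print(cv2.minAreaRect((q[:,:2]*1000).astype(np.float32)),np.median(q[:,2]))
g=(np.hypot(P[...,0]-.557,P[...,1]-.009)<.04)&(P[...,2]>.06); p=P[g]
if len(p): print(len(p),p.max(0),p.min(0)); tt=p[p[:,2]>.135]; print(cv2.minEnclosingCircle((tt[:,:2]*1000).astype(np.float32)))
E
```

```text
1.9 [0.519872   0.04889053 0.30488286] [ 1.79958464e+02  6.59503622e-02 -1.59968080e+01]
[[-0.276 -0.927 -0.254  0.587]
 [-0.961  0.266  0.072  0.03 ]
 [ 0.001  0.264 -0.965  0.443]] 358.557616785619
((521.5407104492188, 21.226856231689453), (80.06515502929688, 180.52520751953125), 72.36353302001953) 0.03951885917613812
42831 [0.57689859 0.04863064 0.39830205] [ 0.51784458 -0.02622632  0.06024705]
((545.29150390625, 11.20215892791748), 38.08637237548828)
```

View pics/w1.png

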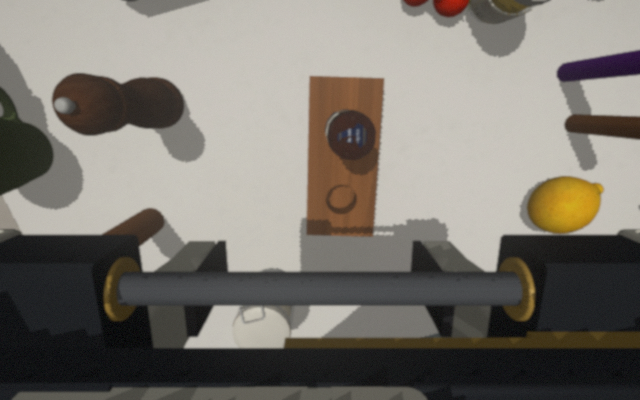

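```bash
python3 - <<'E'
from h import *
d=np.load("w1.npz"); P=d["P"]; v,u=np.mgrid[0:400,0:640]
g=(v<200)&(u>300)&(u<400)&(P[...,2]>.13)&(P[...,2]<.16); p=P[g]
print(len(p),np.median(p[:,2]),cv2.minEnclosingCircle((p[:,:2]*1000).astype(np.float32)),(p.max(0)+p.min(0))/2)
# wide hole: depth below top
g=(v<228)&(abs(u-342)<22)&(abs(v-198)<22)&(P[...,2]<.036)&(P[...,2]>.0); ys,xs=np.where(g)
print(len(ys),xs.min(),xs.max(),ys.min(),ys.max())
# slim
for n,(x,y) in dict(slim=(.484,-.259),purple=(.546,-.255),stout=(.51,.28)).items():
    g=(np.hypot(P[...,0]-x,P[...,1]-y)<.03)&(P[...,2]>.02)&(P[...,2]<.18)&(v<232); p=P[g]
    if len(p): print(n,len(p),p.min(0).round(3),p.max(0).round(3))
E
```

```text
1897 0.1448091805605563 ((556.7322998046875, 11.316837310791016), 20.3895320892334) [0.55674309 0.01145221 0.13892145]
683 326 355 185 213
slim 1326 [ 0.472 -0.262  0.02 ] [ 0.494 -0.247  0.108]
purple 1569 [ 0.533 -0.26   0.02 ] [ 0.555 -0.244  0.113]
stout 630 [0.498 0.261 0.02 ] [0.526 0.283 0.09 ]
```

Call:
{"op": "play_rows", "data": {"deltas": [[0.023, -0.0237, 0, 0, 0, 0], [0.0233, -0.0237, 0, 0, 0, 0], [0, 0, 0, 0, 0, 0], [0, 0, -0.05, 0, 0, 0], [0, 0, -0.05, 0, 0, 0], [0, 0, -0.05, 0, 0, 0], [0, 0, -0.05, 0, 0, 0], [0, 0, -0.0475, 0, 0, 0], [0, 0, 0, 0, 0, 0], [0, 0, 0, 0, 0, 0]]}}

```text
clock: 2.95
tool_pos: [0.5568, 0.0134, 0.1083]
orientation: [179.9, 0.0, -15.7]
force: [0.5, 0.4, 0.3]
opening: 0.0877
gripper_force: 0.0
```

Call:
{"op": "play_rows", "data": {"deltas": [[0, 0, 0, 0, 0, 0], [0, 0, 0, 0, 0, 0], [0, 0, 0, 0, 0, 0], [0, 0, 0, 0, 0, 0], [0, 0, 0, 0, 0, 0], [0, 0, 0, 0, 0, 0]], "gripper": -1}}

```text
clock: 3.55
tool_pos: [0.5569, 0.0122, 0.1077]
orientation: [-180.0, -0.0, -15.8]
force: [-0.7, -0.3, -0.4]
opening: 0.0451
gripper_force: 0.0
```

Call:
{"op": "play_rows", "data": {"deltas": [[0, 0, 0, 0, 0, 0], [0, 0, 0, 0, 0, 0], [0, 0, 0.02, 0, 0, 0], [0, 0, 0.03, 0, 0, 0], [0, 0, 0.025, 0, 0, 0], [0, 0, 0, 0, 0, 0]]}}

```text
clock: 4.15
tool_pos: [0.5584, 0.0127, 0.1702]
orientation: [-179.9, -0.2, -15.8]
force: [0.9, 0.2, -1.0]
opening: 0.0405
gripper_force: 29.9
```

Call:
{"op": "play_rows", "data": {"deltas": [[-0.02, -0.035, 0, 0, 0, 0], [-0.02, -0.04, 0, 0, 0, 0], [-0.02, -0.04, 0, 0, 0, 0], [-0.024, -0.038, 0, 0, 0, 0], [0, 0, 0, 0, 0, 0], [0, 0, -0.04, 0, 0, 0], [0, 0, -0.04, 0, 0, 0], [0, 0, -0.03, 0, 0, 0], [0, 0, 0, 0, 0, 0], [0, 0, 0, 0, 0, 0]]}}

```text
clock: 5.15
tool_pos: [0.4897, -0.11, 0.0794]
orientation: [180.0, 0.1, -15.8]
force: [0.5, -0.2, -0.8]
opening: 0.0405
gripper_force: 29.9
```

Call:
{"op": "play_rows", "data": {"deltas": [[0, 0, -0.006, 0, 0, 0], [0, 0, -0.005, 0, 0, 0], [0, 0, -0.003, 0, 0, 0], [0, 0, 0, 0, 0, 0]]}}

```text
clock: 5.55
tool_pos: [0.4896, -0.11, 0.0684]
orientation: [-180.0, -0.0, -15.8]
force: [-0.2, -0.2, -0.5]
opening: 0.0402
gripper_force: 29.9
```

Call:
{"op": "play_rows", "data": {"deltas": [[0, 0, -0.001, 0, 0, 0], [0, 0, -0.0005, 0, 0, 0], [0, 0, 0, 0, 0, 0]]}}

```text
clock: 5.85
tool_pos: [0.4899, -0.1101, 0.0676]
orientation: [-180.0, -0.0, -15.8]
force: [-0.0, -0.1, 4.2]
opening: 0.0404
gripper_force: 29.9
```

Call:
{"op": "play_rows", "data": {"deltas": [[0, 0, 0, 0, 0, 0], [0, 0, 0, 0, 0, 0], [0, 0, 0, 0, 0, 0], [0, 0, 0, 0, 0, 0], [0, 0, 0, 0, 0, 0], [0, 0, 0.03, 0, 0, 0], [0, 0, 0.05, 0, 0, 0], [0, 0, 0.05, 0, 0, 0], [0, 0, 0.05, 0, 0, 0], [0, 0, 0.05, 0, 0, 0]], "gripper": 1}}

```text
clock: 6.85
tool_pos: [0.4893, -0.1101, 0.2529]
orientation: [-180.0, -0.0, -15.8]
force: [0.0, -0.7, -0.3]
opening: 0.0879
gripper_force: 0.0
```

Call:
{"op": "play_rows", "data": {"deltas": [[0.004, 0.05, 0.01, 0, 0, 0], [0.004, 0.05, 0.01, 0, 0, 0], [0.004, 0.05, 0.01, 0, 0, 0], [0, 0.038, 0.01, 0, 0, 0], [0, 0, 0, 0, 0, 0], [0, 0, 0, 0, 0, 0], [0, 0, 0, 0, 0, 0]]}}

```text
clock: 7.55
tool_pos: [0.499, 0.0399, 0.2828]
orientation: [180.0, 0.0, -15.8]
force: [0.4, -0.5, 0.1]
opening: 0.0879
gripper_force: 0.0
```

```bash
python3 - <<'E'
from h import *
o=get_obs(); print(o["clock"],o["tool_pos"])
im,P,m=cloud("wrist"); 
np.savez("w2.npz",im=im,P=P,w=m["world_to_cam"],k=[m["fx"],m["fy"],m["cx"],m["cy"]])
M=(abs(P[...,2]-.04)<.005)&(abs(P[...,0]-.52)<.12)&(abs(P[...,1]-.02)<.1)
n,l,st,_=cv2.connectedComponentsWithStats(M.astype(np.uint8)); q=P[l==1+st[1:,4].argmax()]
r=cv2.minAreaRect((q[:,:2]*1000).astype(np.float32)); print(r)
# top-surface mask holes: contours
top=((l==1+st[1:,4].argmax())*255).astype(np.uint8)
cs,h=cv2.findContours(top,cv2.RETR_CCOMP,cv2.CHAIN_APPROX_NONE)
T=np.linalg.inv(m["world_to_cam"]); C=T[:3,3]
def ray(px,z):
    d=np.c_[(px[:,0]-m["cx"])/m["fx"],(px[:,1]-m["cy"])/m["fy"],np.ones(len(px))]@T[:3,:3].T
    return C+d*((z-C[2])/d[:,2])[:,None]
for c in cs:
    if 60<cv2.contourArea(c)<3000:
        w=ray(c[:,0].astype(float),.04)[:,:2]*1000
        A=np.c_[2*w,np.ones(len(w))]; s=np.linalg.lstsq(A,(w**2).sum(1),rcond=None)[0]
        print("hole px",c.mean(0).round(),"circ",s[:2].round(1),"R",np.sqrt(s[2]+s[0]**2+s[1]**2).round(1),cv2.minEnclosingCircle(w.astype(np.float32)))
cv2.imwrite("pics/w2.png",im)
E
```

```text
7.55 [0.49895796 0.03985127 0.28278717]
((521.6979370117188, 21.164535522460938), (80.15359497070312, 180.3444366455078), 72.36251831054688)
hole px [[329. 188.]] circ [479.7  34.7] R 18.0 ((479.73095703125, 34.50971984863281), 18.815750122070312)
hole px [[332. 103.]] circ [564.7   7.7] R 12.3 ((564.6154174804688, 7.741706371307373), 12.68007755279541)
```

View pics/w2.png

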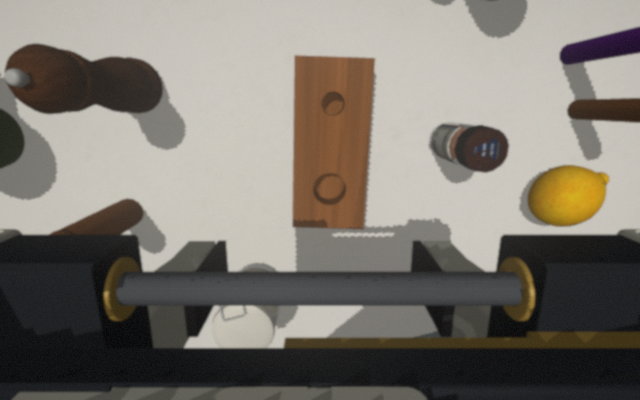

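Call:
{"op": "play_rows", "data": {"deltas": [[-0.012, 0.052, 0, 0, 0, 0], [-0.012, 0.052, 0, 0, 0, 0], [-0.012, 0.052, 0, 0, 0, 0], [-0.012, 0.052, 0, 0, 0, 0], [-0.012, 0.052, 0, 0, 0, 0], [-0.014, 0.052, 0, 0, 0, 0], [0, 0, 0, 0, 0, 0], [0, 0, 0, 0, 0, 0], [0, 0, 0, 0, 0, 0]]}}

```text
clock: 8.5
tool_pos: [0.4403, 0.2888, 0.2829]
orientation: [180.0, 0.0, -15.9]
force: [-0.2, 0.1, -0.1]
opening: 0.0876
gripper_force: 0.0
```

```bash
cat >> h.py <<'E'
def topfit(P,x,y,r,z0,z1,vmax=230):
    v=np.mgrid[0:400,0:640][0]
    g=(np.hypot(P[...,0]-x,P[...,1]-y)<r)&(P[...,2]>z0)&(P[...,2]<z1)&(v<vmax); p=P[g]
    if len(p)<5: return len(p)
    c,R=cv2.minEnclosingCircle((p[:,:2]*1000).astype(np.float32)); return len(p),np.round(c,1),round(R,1),((p.max(0)+p.min(0))/2).round(4),np.ptp(p,0).round(3),p[:,2].max().round(3)
E
python3 - <<'E'
from h import *
print("jar",topfit(np.load("w2.npz")["P"],.49,-.11,.035,.09,.12))
o=get_obs(); print(o["clock"],o["tool_pos"])
im,P,m=cloud("wrist"); cv2.imwrite("pics/w3.png",im)
print(topfit(P,.51,.279,.03,.118,.14)); print(topfit(P,.51,.279,.03,.03,.14))
print("mill",topfit(P,.64,.21,.05,.03,.18),topfit(P,.64,.21,.05,.155,.18))
E
```

```text
jar (1893, array([ 490.2, -109.4]), 20.6, array([ 0.4905, -0.1091,  0.0988]), array([0.041, 0.041, 0.017]), np.float64(0.108))
8.5 [0.44033556 0.28881118 0.2829031 ]
(1442, array([509.3, 279.2]), 17.3, array([0.5091, 0.2791, 0.1252]), array([0.034, 0.034, 0.014]), np.float64(0.132))
(1469, array([509.3, 279.3]), 17.4, array([0.5093, 0.2793, 0.1246]), array([0.034, 0.035, 0.015]), np.float64(0.132))
mill 0 0
```

Call:
{"op": "play_rows", "data": {"deltas": [[0.043, -0.006, 0, 0, 0, 0], [0.0433, -0.0058, 0, 0, 0, 0], [0, 0, 0, 0, 0, 0], [0, 0, -0.05, 0, 0, 0], [0, 0, -0.05, 0, 0, 0], [0, 0, -0.05, 0, 0, 0], [0, 0, -0.05, 0, 0, 0], [0, 0, -0.0225, 0, 0, 0], [0, 0, 0, 0, 0, 0], [0, 0, 0, 0, 0, 0]]}}

```text
clock: 9.55
tool_pos: [0.5096, 0.28, 0.1059]
orientation: [-180.0, -0.0, -15.8]
force: [-0.3, 0.5, 1.1]
opening: 0.0877
gripper_force: 0.0
```

Call:
{"op": "play_rows", "data": {"deltas": [[0, 0, 0, 0, 0, 0], [0, 0, 0, 0, 0, 0], [0, 0, 0, 0, 0, 0], [0, 0, 0, 0, 0, 0], [0, 0, 0, 0, 0, 0], [0, 0, 0, 0, 0, 0], [0, 0, 0, 0, 0, 0], [0, 0, 0, 0, 0, 0], [0, 0, 0, 0, 0, 0], [0, 0, 0, 0, 0, 0]], "gripper": -1}}

```text
clock: 10.55
tool_pos: [0.5091, 0.2805, 0.1051]
orientation: [180.0, 0.0, -15.8]
force: [-0.4, 0.0, -1.0]
opening: 0.0334
gripper_force: 29.9
```

Call:
{"op": "play_rows", "data": {"deltas": [[0, 0, 0.02, 0, 0, 0], [0, 0, 0.035, 0, 0, 0], [0, 0, 0.0325, 0, 0, 0], [-0.0062, -0.0512, 0, 0, 0, 0], [-0.0062, -0.0512, 0, 0, 0, 0], [-0.0062, -0.0512, 0, 0, 0, 0], [-0.0062, -0.0512, 0, 0, 0, 0], [-0.0062, -0.0512, 0, 0, 0, 0], [-0.0062, -0.0512, 0, 0, 0, 0], [0, 0, 0, 0, 0, 0]]}}

```text
clock: 11.55
tool_pos: [0.4778, 0.0312, 0.1751]
orientation: [180.0, 0.1, -16.0]
force: [0.0, 1.0, -1.4]
opening: 0.0333
gripper_force: 29.9
```

Call:
{"op": "play_rows", "data": {"deltas": [[0, 0, -0.02, 0, 0, 0], [0, 0, -0.01, 0, 0, 0], [0, 0, 0, 0, 0, 0], [0, 0, 0, 0, 0, 0], [0, 0, 0, 0, 0, 0]]}}

```text
clock: 12.05
tool_pos: [0.4797, 0.0352, 0.1516]
orientation: [-180.0, -0.0, -15.8]
force: [0.2, -0.4, -0.5]
opening: 0.0333
gripper_force: 29.9
```

```bash
python3 - <<'E'
from h import *
o=get_obs(); print(o["clock"],o["tool_pos"],o["orientation"],o["force"])
im,P,m=cloud("wrist"); cv2.imwrite("pics/w4.png",im)
im,P,m=cloud("side")
q=P.reshape(-1,3); tp=o["tool_pos"]
for z0,z1 in((.05,.08),(.08,.11),(.11,.125)):
    g=q[(np.hypot(q[:,0]-tp[0],q[:,1]-tp[1])<.028)&(q[:,2]>z0)&(q[:,2]<z1)]
    print(z0,len(g),g.min(0).round(4),g.max(0).round(4),np.median(g,0).round(4))
cv2.imwrite("pics/s4.png",cv2.resize(im[150:250,270:400],(780,600),interpolation=3))
E
```

```text
12.05 [0.4797028  0.03521688 0.15156355] [-1.79989064e+02 -2.62963848e-02 -1.57576652e+01] [ 0.19989407 -0.35804974 -0.47753463]
0.05 69 [0.467  0.0343 0.0514] [0.4986 0.0546 0.0793] [0.4821 0.0471 0.0653]
0.08 75 [0.4679 0.0339 0.0804] [0.4989 0.0537 0.1094] [0.4849 0.0464 0.0953]
0.11 32 [0.4688 0.0312 0.11  ] [0.4989 0.0554 0.1248] [0.4829 0.0459 0.1171]
```

View pics/w4.png

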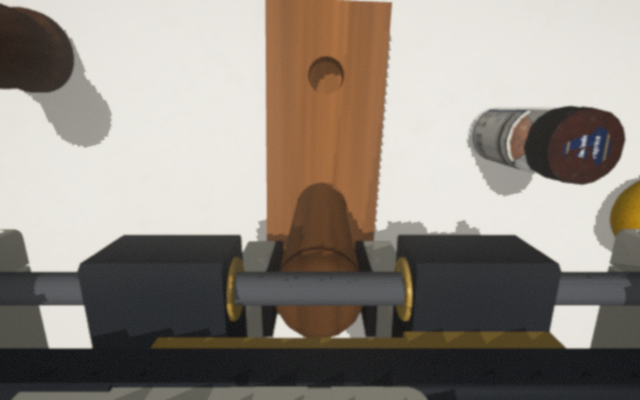

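Wrist view: the post is held upright with its foot at about (321,184) over the wide hole; the narrow hole is at (326,73). I'll lower gently and watch the force.

Call:
{"op": "play_rows", "data": {"deltas": [[0, 0, -0.005, 0, 0, 0], [0, 0, -0.003, 0, 0, 0], [0, 0, -0.0025, 0, 0, 0], [0, 0, 0, 0, 0, 0]]}}

```text
clock: 12.55
tool_pos: [0.4791, 0.0346, 0.1423]
orientation: [180.0, 0.0, -15.8]
force: [-0.4, -0.0, -0.6]
opening: 0.0334
gripper_force: 29.9
```

Call:
{"op": "play_rows", "data": {"deltas": [[0, 0, -0.005, 0, 0, 0], [0, 0, -0.005, 0, 0, 0], [0, 0, -0.005, 0, 0, 0], [0, 0, 0, 0, 0, 0]]}}

```text
clock: 12.95
tool_pos: [0.479, 0.0346, 0.13]
orientation: [180.0, 0.1, -15.8]
force: [-0.7, 0.0, -0.5]
opening: 0.0334
gripper_force: 29.9
```

Call:
{"op": "play_rows", "data": {"deltas": [[0, 0, -0.005, 0, 0, 0], [0, 0, -0.005, 0, 0, 0], [0, 0, -0.004, 0, 0, 0], [0, 0, -0.002, 0, 0, 0], [0, 0, 0, 0, 0, 0]]}}

```text
clock: 13.45
tool_pos: [0.4792, 0.0347, 0.1177]
orientation: [180.0, 0.0, -15.8]
force: [-0.8, 0.2, -0.9]
opening: 0.0337
gripper_force: 29.9
```

Call:
{"op": "play_rows", "data": {"deltas": [[0, 0, -0.001, 0, 0, 0], [0, 0, -0.001, 0, 0, 0], [0, 0, 0, 0, 0, 0]]}}

```text
clock: 13.75
tool_pos: [0.4796, 0.0347, 0.117]
orientation: [-180.0, -0.0, -15.8]
force: [-1.6, -1.0, 4.9]
opening: 0.0333
gripper_force: 30.0
```

Call:
{"op": "play_rows", "data": {"deltas": [[0, 0, 0, 0, 0, 0], [0, 0, 0, 0, 0, 0], [0, 0, 0, 0, 0, 0], [0, 0, 0, 0, 0, 0], [0, 0, 0.02, 0, 0, 0], [0, 0, 0.05, 0, 0, 0], [0, 0, 0.05, 0, 0, 0], [0, 0, 0.05, 0, 0, 0], [0, 0, 0.055, 0, 0, 0], [0, 0, 0, 0, 0, 0]], "gripper": 1}}

```text
clock: 14.75
tool_pos: [0.4821, 0.0353, 0.3026]
orientation: [-179.7, -0.5, -15.8]
force: [-1.0, 0.2, -0.0]
opening: 0.0873
gripper_force: 0.0
```

Call:
{"op": "play_rows", "data": {"deltas": [[-0.012, -0.05, 0, 0, 0, 0], [-0.012, -0.05, 0, 0, 0, 0], [-0.012, -0.05, 0, 0, 0, 0], [-0.012, -0.05, 0, 0, 0, 0], [-0.012, -0.05, 0, 0, 0, 0], [-0.012, -0.05, 0, 0, 0, 0], [-0.008, -0.044, 0, 0, 0, 0], [0, 0, 0, 0, 0, 0], [0, 0, 0, 0, 0, 0], [0, 0, 0, 0, 0, 0]]}}

```text
clock: 15.75
tool_pos: [0.4154, -0.2401, 0.2962]
orientation: [-180.0, 0.0, -15.8]
force: [-0.7, 0.9, 0.2]
opening: 0.0877
gripper_force: 0.0
```

```bash
python3 - <<'E'
from h import *
o=get_obs(); print(o["clock"],o["tool_pos"])
im,P,m=cloud("wrist"); cv2.imwrite("pics/w5.png",im)
print(topfit(P,.484,-.259,.03,.145,.175)); print(topfit(P,.546,-.255,.025,.145,.175))
im,P,m=cloud("top"); print("stout",topfit(P,.479,.035,.03,.125,.16,400))
im,P,m=cloud("side"); print("stout",topfit(P,.479,.035,.03,.125,.16,400))
E
```

```text
15.75 [ 0.41540983 -0.2400545   0.29616907]
(701, array([ 482.8, -259.3]), 11.4, array([ 0.4828, -0.2593,  0.154 ]), array([0.022, 0.022, 0.015]), np.float64(0.161))
(877, array([ 544. , -256.7]), 11.4, array([ 0.5436, -0.2567,  0.1536]), array([0.022, 0.022, 0.016]), np.float64(0.162))
stout (59, array([479.4,  33.6]), 17.0, array([0.4782, 0.0336, 0.1388]), array([0.03 , 0.033, 0.022]), np.float64(0.15))
stout (75, array([481.7,  38.6]), 17.7, array([0.4823, 0.0391, 0.1358]), array([0.034, 0.034, 0.021]), np.float64(0.146))
```

View pics/w5.png

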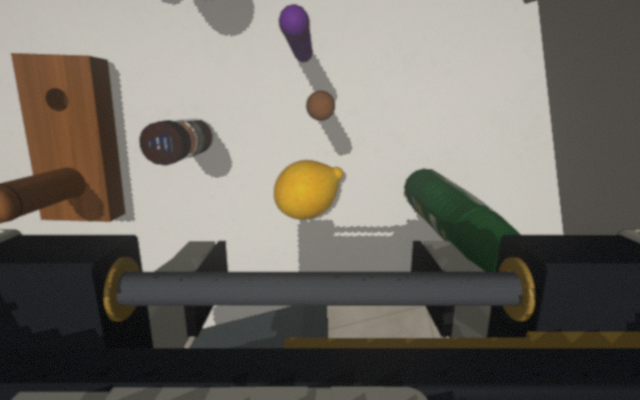

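The wrist view shows brown slim post at (320,105), purple look-alike at (294,20), and the stout post seated in the base. I'm going for the brown one.

Call:
{"op": "play_rows", "data": {"deltas": [[0.042, -0.012, 0, 0, 0, 0], [0.0425, -0.012, 0, 0, 0, 0], [0, 0, 0, 0, 0, 0], [0, 0, 0, 0, 0, 0], [0, 0, -0.05, 0, 0, 0], [0, 0, -0.05, 0, 0, 0], [0, 0, -0.05, 0, 0, 0], [0, 0, -0.0537, 0, 0, 0], [0, 0, 0, 0, 0, 0], [0, 0, 0, 0, 0, 0]]}}

```text
clock: 16.9
tool_pos: [0.4829, -0.2595, 0.1344]
orientation: [180.0, 0.0, -15.7]
force: [0.5, -0.1, -0.1]
opening: 0.0876
gripper_force: 0.0
```

Call:
{"op": "play_rows", "data": {"deltas": [[0, 0, 0, 0, 0, 0], [0, 0, 0, 0, 0, 0], [0, 0, 0, 0, 0, 0], [0, 0, 0, 0, 0, 0], [0, 0, 0, 0, 0, 0], [0, 0, 0, 0, 0, 0], [0, 0, 0, 0, 0, 0], [0, 0, 0, 0, 0, 0], [0, 0, 0, 0, 0, 0], [0, 0, 0, 0, 0, 0]], "gripper": -1}}

```text
clock: 17.9
tool_pos: [0.4829, -0.2596, 0.1333]
orientation: [180.0, 0.0, -15.8]
force: [-0.4, -0.1, -0.9]
opening: 0.0211
gripper_force: 30.0
```

Call:
{"op": "play_rows", "data": {"deltas": [[0, 0, 0.02, 0, 0, 0], [0, 0, 0.05, 0, 0, 0], [0, 0, 0.05, 0, 0, 0], [0, 0, 0.0425, 0, 0, 0], [0, 0, 0, 0, 0, 0], [0.0146, 0.0477, 0, 0, 0, 0], [0.0146, 0.0477, 0, 0, 0, 0], [0.0146, 0.0477, 0, 0, 0, 0], [0.0146, 0.0477, 0, 0, 0, 0], [0.0146, 0.0477, 0, 0, 0, 0]]}}

```text
clock: 18.9
tool_pos: [0.5412, -0.0673, 0.2628]
orientation: [180.0, 0.0, -15.8]
force: [0.9, 0.4, -0.8]
opening: 0.0217
gripper_force: 30.0
```

Call:
{"op": "play_rows", "data": {"deltas": [[0.0146, 0.0477, 0, 0, 0, 0], [0.0146, 0.0479, 0, 0, 0, 0], [0, 0, 0, 0, 0, 0], [0, 0, -0.045, 0, 0, 0], [0, 0, -0.04, 0, 0, 0], [0, 0, -0.0187, 0, 0, 0], [0, 0, 0, 0, 0, 0], [0, 0, 0, 0, 0, 0], [0, 0, 0, 0, 0, 0]]}}

```text
clock: 19.8
tool_pos: [0.5654, 0.0076, 0.1816]
orientation: [-180.0, -0.1, -15.8]
force: [0.6, 0.1, -1.1]
opening: 0.0211
gripper_force: 30.0
```

```bash
python3 - <<'E'
from h import *
o=get_obs(); print(o["clock"],o["tool_pos"],o["orientation"],o["force"])
im,P,m=cloud("wrist"); cv2.imwrite("pics/w6.png",im)
E
```

```text
19.8 [0.56541577 0.00759989 0.18161422] [-1.79955714e+02 -9.28407052e-02 -1.58000211e+01] [ 0.55178822  0.14219041 -1.05041394]
```

View pics/w6.png

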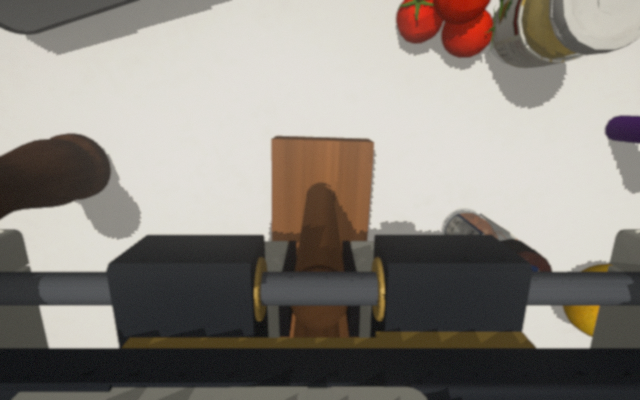

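The slim post is held upright, foot at about (320,186), over the narrow hole. The foot is about 48 mm up, so I'll lower it gently.

Call:
{"op": "play_rows", "data": {"deltas": [[0, 0, -0.005, 0, 0, 0], [0, 0, -0.004, 0, 0, 0], [0, 0, -0.003, 0, 0, 0], [0, 0, 0, 0, 0, 0]]}}

```text
clock: 20.25
tool_pos: [0.5644, 0.0075, 0.1704]
orientation: [180.0, 0.0, -15.8]
force: [0.1, -0.1, -0.3]
opening: 0.0212
gripper_force: 30.0
```

Call:
{"op": "play_rows", "data": {"deltas": [[0, 0, -0.005, 0, 0, 0], [0, 0, -0.005, 0, 0, 0], [0, 0, -0.005, 0, 0, 0], [0, 0, 0, 0, 0, 0]]}}

```text
clock: 20.65
tool_pos: [0.5643, 0.0075, 0.158]
orientation: [180.0, 0.1, -15.8]
force: [-0.7, 0.0, -0.2]
opening: 0.0215
gripper_force: 30.0
```

Call:
{"op": "play_rows", "data": {"deltas": [[0, 0, -0.005, 0, 0, 0], [0, 0, -0.005, 0, 0, 0], [0, 0, -0.004, 0, 0, 0], [0, 0, -0.002, 0, 0, 0], [0, 0, -0.001, 0, 0, 0], [0, 0, 0, 0, 0, 0]]}}

```text
clock: 21.25
tool_pos: [0.5648, 0.0076, 0.1453]
orientation: [-180.0, -0.0, -15.8]
force: [-0.1, -0.1, -0.2]
opening: 0.0214
gripper_force: 30.0
```

Call:
{"op": "play_rows", "data": {"deltas": [[0, 0, -0.001, 0, 0, 0], [0, 0, -0.0005, 0, 0, 0], [0, 0, 0, 0, 0, 0]]}}

```text
clock: 21.55
tool_pos: [0.5653, 0.0076, 0.1452]
orientation: [-180.0, -0.1, -15.8]
force: [-2.0, -0.6, 6.7]
opening: 0.0215
gripper_force: 30.0
```

Call:
{"op": "play_rows", "data": {"deltas": [[0, 0, 0, 0, 0, 0], [0, 0, 0, 0, 0, 0], [0, 0, 0, 0, 0, 0], [0, 0, 0, 0, 0, 0], [0, 0, 0.02, 0, 0, 0], [0, 0, 0.05, 0, 0, 0], [0, 0, 0.05, 0, 0, 0], [0, 0, 0.05, 0, 0, 0], [0, 0, 0.05, 0, 0, 0], [0, 0, 0, 0, 0, 0]], "gripper": 1}}

```text
clock: 22.55
tool_pos: [0.5671, 0.0077, 0.3263]
orientation: [-179.8, -0.5, -15.8]
force: [-0.5, -0.4, 0.1]
opening: 0.0875
gripper_force: 0.0
```

Call:
{"op": "play_rows", "data": {"deltas": [[-0.05, 0.02, 0, 0, 0, 0], [-0.05, 0.02, 0, 0, 0, 0], [-0.05, 0.02, 0, 0, 0, 0], [0, 0, 0, 0, 0, 0], [0, 0, 0, 0, 0, 0], [0, 0, 0, 0, 0, 0]]}}

```text
clock: 23.15
tool_pos: [0.4452, 0.0557, 0.3201]
orientation: [-180.0, -0.0, -15.8]
force: [0.1, 0.2, 0.1]
opening: 0.0877
gripper_force: 0.0
```

```bash
python3 - <<'E'
from h import *
o=get_obs(); print(o["clock"],o["tool_pos"])
im,P,m=cloud("wrist"); 
for n,a in dict(stout=(.4795,.0347,.03,.125,.16),slim=(.565,.0077,.025,.155,.19),jar=(.49,-.11,.035,.09,.12)).items(): print(n,topfit(P,*a))
A=im; im,P,m=cloud("side")
for n,a in dict(stout=(.4795,.0347,.03,.125,.16),slim=(.565,.0077,.025,.155,.19),jar=(.49,-.11,.035,.09,.12)).items(): print(n,topfit(P,*a,400))
cv2.imwrite("pics/end.png",np.hstack([cv2.resize(A,(400,250)),cv2.resize(im[130:280,250:410],(400,375))[:250]]))
E
```

```text
23.15 [0.44518832 0.05568536 0.32005056]
stout (1165, array([479.9,  34.8]), 17.3, array([0.4803, 0.0347, 0.1359]), array([0.034, 0.034, 0.016]), np.float64(0.144))
slim (803, array([564.6,   8.3]), 11.3, array([0.5645, 0.0086, 0.1652]), array([0.022, 0.022, 0.017]), np.float64(0.174))
jar (1702, array([ 489.8, -109.1]), 20.6, array([ 0.4902, -0.1092,  0.0988]), array([0.04 , 0.041, 0.017]), np.float64(0.108))
stout (75, array([482.3,  37. ]), 17.9, array([0.4823, 0.0378, 0.1365]), array([0.034, 0.032, 0.022]), np.float64(0.147))
slim (40, array([568.7,   8.1]), 13.0, array([0.5667, 0.0082, 0.1658]), array([0.02 , 0.025, 0.021]), np.float64(0.176))
jar (88, array([ 491.2, -108.9]), 26.9, array([ 0.4931, -0.1089,  0.1   ]), array([0.037, 0.052, 0.02 ]), np.float64(0.11))
```

View pics/end.png

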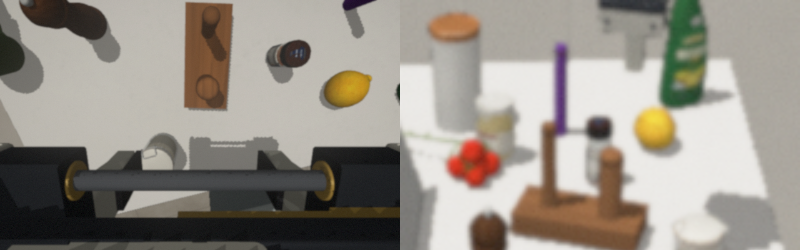

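The left half (wrist) shows both posts in the base near (210,20) and (207,88), with the jar standing at (290,55). The right half (side) shows both posts upright, with tops at about 142 and 172 mm, which is fully home.

```bash
python3 -c "
from plant import *
print(close_job())"
```

```text
the job is handed in; nothing more can be done
None
```

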